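# Snap two tubes into the clips of a tube mixer and start it

### The arm

A 6-joint arm with a two-finger parallel gripper is mounted at the origin on a cart in front of the work surface, level with it; the furniture and walls round the work are solid. World frame = base frame: x ahead of the robot, y to its left, z up, the work surface at z = 0. Lengths are in m, angles in rad, forces in N, time in s.
With the tool pointing down it reaches from about 0.3 to 0.775 m from the base axis. Payload 14.6 kg.
Tool frame: the origin (TCP) lies midway between the tips of the shut fingers; the grasp point (between the pads) lies 19 mm behind it (grasp_offset is the distance from the TCP to the grasp point, in m); z points along the fingers, y is the line along which they close (so a half turn about z gives the same grasp; the last joint's range is limited). The gripper opens to 94 mm and grips with 3 to 60 N. Pads are 16 mm wide; open, the fingers measure 119 mm over their backs; the gripper's body (75 mm by 177 mm) begins 78 mm behind the grasp point.
Start: joints at [-1.231, 0.3, 1.521, -0, 1.321, -0.067], TCP at [0.218, -0.505, 0.205] pointing down, gripper open.
Joint ranges: [-3.03, 3.03], [-0.79, 2.21], [0.23, 2.52], [-1.04, 4.18], [0, 3.07], [-2.55, 2.55]. Speed limits (rad/s): [2.22, 2.22, 2.57, 3.14, 3.14, 3.14].

### API

Orientations are given as [roll, pitch, yaw] about the fixed x, y, z axes, in that order (R = Rz(yaw) Ry(pitch) Rx(roll)).
In Python, from station import * gives the robot as it stands. The module is installed in compiled form; this text tells all that it offers.
- The arm moves only by the tool send_rows, never from a script. Its argument "rows" is a list of rows, each an object of numbers: "dx", "dy", "dz": the shift along the tool's x, y, z in mm; "roll": the turn about the tool's z in degrees; "jaw": the closure, from -1 (fully open) to 1 (shut). In form: [{"dx": .., "dy": .., "dz": .., "roll": .., "jaw": ..}, ...]. A call has 1 to 12 rows; each row shifts and turns the commanded pose from where the row before left it, along the tool's axes as they then stand; what a row does not reach is not made up. A row lasts 1/12 s, in which the tool goes at most 41.7 mm and 7.16 degrees, less where a joint would pass 70% of its speed; a pose out of reach is approached as far as the arm can. A call is refused whole if a number of a shift passes 41.7 or a number of a turn 7.16, either way. A call with a gripper value outside its range is refused whole. The fingers move at their own pace and stop on an object; "force" is the grip in N (left out, the last holds). Time passes only in rows, so rows that do not move let the fingers close. It gives the time, the measured TCP pose, the force, the opening and the grip force at its end, in the units of the state.
- get_obs(): the state, without advancing time (a new reading comes with each control period).
- camera(name): name is "side" or "top" or "wrist"; returns a dict with "frame" (384x512x3 uint8, red, green, blue), "z_map" (384x512 float32, m along the optical axis (not along the pixel's ray), 0 where there is no reading), "camera_matrix" (3x3 intrinsics, pixels), "rvec" (rotation vector, rad) and "tvec" (3), from world to camera coordinates, as OpenCV has them. Camera axes: x right, y down, z forward; pixel columns grow to the right and rows downward; lengths in m; the calibration is good to about 2 mm. A picture is of the moment at which its call begins.
- hand_in(): hands the job in; it is judged then, once.
The state is a dict: "time_s": time; "qpos": joint angles; "joint_vel": joint speeds; "tau": joint torques, N m; "ee_pos": TCP position; "eef_rot": TCP orientation; "force": force on the tool from outside, world axes, zero at the start; "moment": the same for the moment, N m; "grip_width": finger opening in m; "grip_force": force on a finger pad.
Only numpy, scipy, OpenCV 4.12 (cv2) and the standard library are available. Lean on these libraries where they do the work, as an engineer would, in place of code of your own. Each camera call takes 0.05 s, during which the arm holds its last target. There are 200 camera calls.

### The job

Load the tube mixer. One tube already lies loose on top of the spring clips of its bar: first push it straight down with closed fingers until both clips snap round it. Then lay the other tube, from the bench, centred on top of the clips of the empty bar, let go of it there, push it down until it too is snapped fully home, and last of all push the start lever over to its far side; leave the bottle on the bench where it stands.

Things in the scene. Friction and masses are not known exactly. Their poses are not given: they have to be found in the camera images.
- mixer: Fixed white tube mixer, origin at the centre of its underside, z up. Housing 200 mm (x) by 132 mm (y), aluminium deck 50 mm high; a control box 120 mm long (x), 38 mm high, stands out on its -y side as far as y = -120 mm. Two alike clip bars stand on the deck at x = -40 and +40 mm, running along the mixer's y; which of the two carries the loose tube varies.
- clips_a: The clip bar that carries the loose tube at the start; origin at the centre of its underside, on the deck, y along the bar. Rail 30 x 84 x 4 mm with two spring clips, 12 mm long each, at y = -28 and +28 mm, 44 mm free between them. A clip is a pair of steel leaf fingers, 23 mm wide over all, 28 mm high, with rounded noses 12 mm apart at height 22.4 mm, flared above.
- clips_a_seat (a point): On the same bar: where the axis of a fully home tube lies, half-way along the bar, 16 mm above the bar's origin, 66 mm above the bench; y along the bar, z up. Loose on the noses, a tube's axis is 12.4 mm above this point; pushed down midway between the clips (about 12 N) it spreads the fingers 2 mm each and they snap over it. Home, its top is 8 mm above this point.
- clips_b: The clip bar that is empty at the start; like the other in shape and size.
- clips_b_seat (a point): On the empty bar: the same point as for the other bar, with the same heights and forces.
- tube_a_mid (a point): The tube that starts loose on its bar. 15 ml conical tube with ribbed screw cap, 25 g: straight round body 16 mm in diameter, 115 mm long over all, the last 20 mm or so at the foot tapering, the cap 20 mm in diameter and 13 mm long. This point is on its axis, 62 mm from the foot, and starts about over the bar's middle. z runs along the tube from foot to cap.
- tube_b_mid (a point): The tube that starts on the bench, left of the mixer; same size. This point is on its axis, 62 mm from the foot, 9 mm above the bench as it lies; z runs along the tube from foot to cap. It may lie either way round in the clips, but this point belongs within 12 mm of the bar's middle, so that both clips hold the straight body.
- start_lever (a joint): Start lever on the control box, in rad: it starts at 0 to 0.1, leaning 0.5 rad to the mixer's -x, and swings in the mixer's x-z plane to its stop at 1.0, leaning 0.5 rad to +x; it stays where it is left and needs about 1.5 N at its end.
- start_lever_tip (a point): Centre of the ball, 26 mm in diameter, at the end of the start lever, about 100 mm above the bench. The lever's pivot is 45 mm below along the lever, at x = 22, y = -94, z = 60 mm in the mixer's frame.
- oil_bottle: Bystander: bottle with a black cap, 52 mm in diameter and 112 mm high, origin at the centre of its underside.
Mind the look-alikes: they are no part of the job. There is more than one size of the part that bears tube_b_mid; the job needs the larger.

How it is judged:
By the outcome, as a careful person would: the job done as asked, in the order asked, and still so for the second after the job is handed in, with the robot touching nothing.
It also fails if it takes over 51 s, if anything falls off the work surface, if the arm or the gripper's body presses on something with over 40 N, if the wrist force passes 120 N, or if a joint passes its speed limit or range.

## Working session

There is one attempt and no reset: what is moved stays moved. The work goes in short steps, Python scripts to look and compute and a tool call to move; the robot and the scene stay as the last step left them, time stands still between calls to the robot, and variables do not carry over. Pictures are saved under pics/ and viewed, at most 10 in all, crops included, and the job is handed in when it is done.

Besides the shell and the picture viewer there is one more tool, called after "Request:" in YAML: its name, and indented under it one key for each argument. send_rows: Moves the arm, as the interface text tells. Its arguments: {"type":"object","properties":{"rows":{"type":"array"},"force":{"type":"number"}},"required":["rows"]}

```bash
mkdir -p pics
cat > h.py <<'E'
from station import *
import numpy as np, cv2
def look(n):
    c=camera(n); c['R']=cv2.Rodrigues(np.array(c['rvec'],float))[0]; c['t']=np.array(c['tvec'],float).ravel(); c['K']=np.array(c['camera_matrix'],float); return c
def ray(c,u,v,z):
    d=c['R'].T@np.linalg.inv(c['K'])@np.array([u,v,1.]); o=-c['R'].T@c['t']
    return o+d*(z-o[2])/d[2]
def cloud(c):
    v,u=np.mgrid[:384,:512]; Z=c['z_map']
    p=np.stack([u*Z,v*Z,Z],-1)@np.linalg.inv(c['K']).T
    return (p-c['t'])@c['R']
def proj(c,P):
    return cv2.projectPoints(np.array(P,float).reshape(-1,3),np.array(c['rvec'],float),c['t'],c['K'],None)[0].reshape(-1,2)
def save(n,im,s=1):
    cv2.imwrite('pics/'+n,cv2.resize(im[...,::-1],None,fx=s,fy=s,interpolation=cv2.INTER_CUBIC))
E
python3 - <<'E'
from h import *
o=get_obs(); print(o)
t=look('top'); s=look('side')
for c,n in((t,'top'),(s,'side')): print(n,(-c['R'].T@c['t']).round(3),c['K'][0,0])
np.savez('top0.npz',f=t['frame'],P=cloud(t))
save('a.png',t['frame'],1.5625); save('b.png',s['frame'],1.5)
E
```

```text
{'time_s': 0.0, 'qpos': array([-1.23059601e+00,  3.00445265e-01,  1.52159218e+00,  1.70491883e-05,
        1.32068636e+00, -6.66176297e-02]), 'joint_vel': array([ 0.00163299, -0.00102932, -0.00096343,  0.00072354,  0.00026002,
       -0.00075045]), 'tau': array([-3.93459632e-04, -5.31806946e+01, -3.52746499e+01,  7.08376430e-02,
        2.43258476e-02, -9.62651211e-05]), 'ee_pos': array([ 0.21753336, -0.50486585,  0.2048958 ]), 'eef_rot': array([-3.14046511e+00, -9.17762391e-05,  4.06813670e-01]), 'force': array([-0.50281884, -0.47193585,  0.41680213]), 'moment': array([ 0.02725464, -0.00126778, -0.01536018]), 'grip_force': 0.0, 'grip_width': 0.09403128925184241}
top [0.441 0.012 1.061] 463.45787714338366
side [ 1.028 -0.397  0.758] 352.07262906834256
```

View pics/a.png

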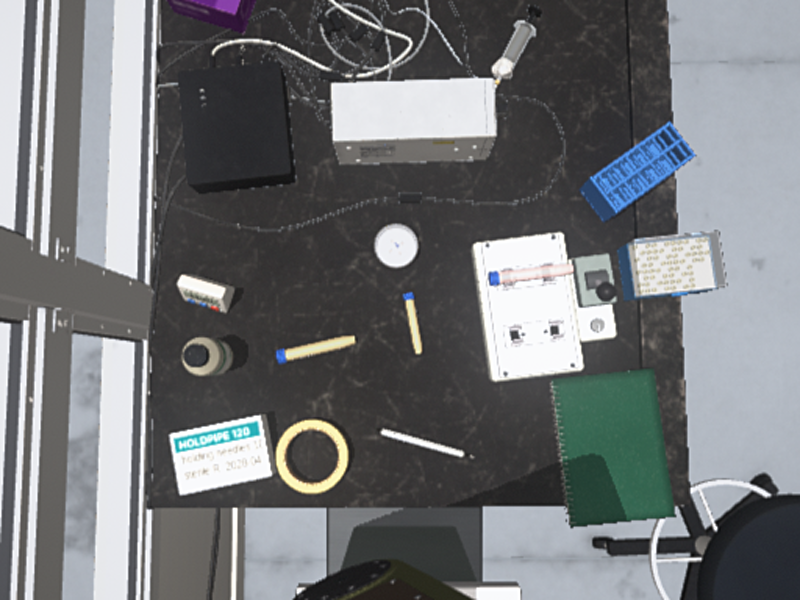

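View pics/b.png

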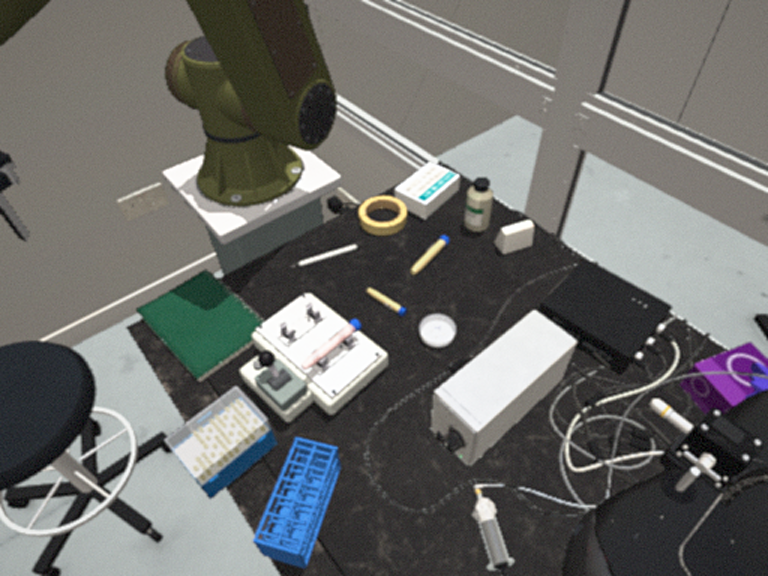

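The top view shows two yellow tubes with blue caps that could be tube_b. They are the larger at top (315,348) px (in the 1.56x view) and the smaller at (412,322). The pen at (425,443) is no tube. By the description I choose the larger. The mixer is at (527,307) px with the loose tube on its +x bar. The empty bar's clips are at (516,333) and (554,330), the lever ball is at (605,291) and the bottle at (200,356).

Run:
```python
from h import *
t=look('top'); P=cloud(t); f=t['frame'].astype(int); hsv=cv2.cvtColor(t['frame'],cv2.COLOR_RGB2HSV)
def box(u0,v0,u1,v1):
    m=np.zeros((384,512),bool); m[int(v0/1.5625):int(v1/1.5625),int(u0/1.5625):int(u1/1.5625)]=1; return m
yb=(hsv[...,1]>70)&(hsv[...,2]>90)
for nm,b in(('big',box(268,325,362,370)),('small',box(398,285,428,360))):
    m=yb&b; v,u=np.nonzero(m); r=cv2.minAreaRect(np.c_[u,v].astype(np.float32)); 
    W=np.array([ray(t,*p,.009)[:2] for p in np.c_[u,v]]); R=cv2.minAreaRect((W*1000).astype(np.float32)); print(nm,R, 'medz',np.median(P[m][:,2]))
    bl=m&(hsv[...,0]>95)&(hsv[...,0]<135); v,u=np.nonzero(bl); print(' cap',ray(t,u.mean(),v.mean(),.009),len(u))
# deck
B=box(465,225,625,390); m=B&(abs(P[...,2]-.05)<.005)
R=cv2.minAreaRect((P[m][:,:2]*1000).astype(np.float32)); print('deck',R,cv2.boxPoints(R))
m=B&(P[...,2]>.056)
n,l,st,ce=cv2.connectedComponentsWithStats(m.astype(np.uint8))
for i in range(1,n):
    if st[i,4]>5:
        q=P[l==i]; print(i,st[i],q.mean(0).round(4),q[:,2].max().round(3),cv2.minAreaRect((q[:,:2]*1000).astype(np.float32)))
print('bottle',[P[int(356/1.5625),int(200/1.5625)]])
save('c.png',t['frame'][140:256,150:410],3)
```

```text
big ((487.9788513183594, 132.2049102783203), (21.421600341796875, 117.83284759521484), 11.597655296325684) medz 0.014919446396256041
 cap [0.47769569 0.18263164 0.009     ] 57
small ((525.982177734375, -9.559566497802734), (88.96784973144531, 14.681928634643555), 9.264544486999512) medz 0.011941020440368237
 cap [ 0.56490746 -0.00314941  0.009     ] 30
deck ((549.157958984375, -190.393310546875), (191.92214965820312, 163.69740295410156), 6.828495979309082) [[ 444.14597 -120.53476]
 [ 463.60922 -283.07098]
 [ 654.1699  -260.25186]
 [ 634.70667  -97.71564]]
10 [ 312  162   83   34 1288] [ 0.5803 -0.2193  0.0839] 1.061 ((544.6912231445312, -129.844482421875), (99.44230651855469, 337.1944885253906), 19.634952545166016)
24 [347 204  15  14 104] [ 0.5106 -0.2038  0.0649] 0.081 ((510.944091796875, -203.68618774414062), (31.688583374023438, 23.47321891784668), 19.812986373901367)
28 [323 208  14  14 102] [ 0.503  -0.1482  0.075 ] 1.061 ((481.9408264160156, -74.24077606201172), (30.356733322143555, 188.76406860351562), 16.084102630615234)
bottle [array([0.47607365, 0.2705612 , 0.11429056])]
```

View pics/c.png

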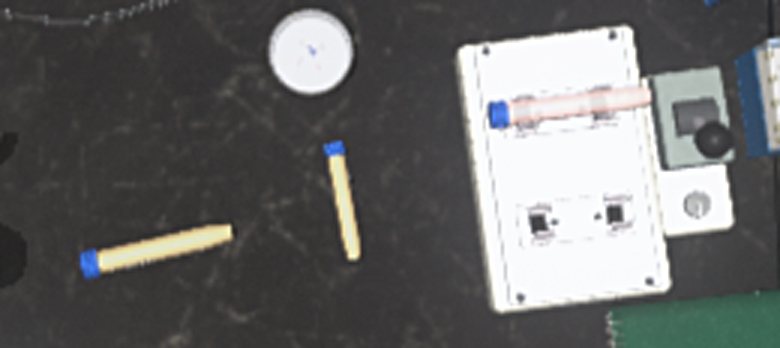

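The crop shows the larger yellow tube at crop (155,248), cap to the left, measuring 118 mm long. The small one at (343,200) measures 89 mm, so the choice is confirmed. The deck screws are at (486,50), (613,35), (650,282) and (520,298), and the empty clips at (538,222) and (615,214).

Run:
```python
from h import *
t=look('top'); s=look('side'); P=cloud(t)
g=lambda x,y,z: ray(t,x/3+150-.33,y/3+140-.33,z)
S=np.array([g(*p,.05) for p in((486,50),(613,35),(650,282),(520,298))]); print(S.round(4),'c',S.mean(0).round(4))
ex=S[0]+S[1]-S[2]-S[3]; ey=S[0]+S[3]-S[1]-S[2]
print('yaw',np.degrees(np.arctan2(ex[1],ex[0])),np.degrees(np.arctan2(ey[1],ey[0]))-90, np.linalg.norm(ex)/2,np.linalg.norm(ey)/2)
for p in((538,222),(615,214)): print('clip',g(*p,.054).round(4),g(*p,.074).round(4))
hsv=cv2.cvtColor(t['frame'],cv2.COLOR_RGB2HSV)
B=np.zeros((384,512),bool); B[160:190,308:372]=1
m=B&(P[...,2]>.07)&(P[...,2]<.1)&(hsv[...,1]>25); v,u=np.nonzero(m)
W=np.array([ray(t,a,b,.0784)[:2]*1000 for a,b in zip(u,v)],np.float32); print('tubeA',len(u),cv2.minAreaRect(W),np.median(P[m][:,2]))
bl=m&(hsv[...,0]>95)&(hsv[...,0]<135)&(hsv[...,1]>120); v,u=np.nonzero(bl); print('capA',ray(t,u.mean(),v.mean(),.0784))
print('ball',g(713,140,.1))
# ball in side by dark + height
Q=cloud(s); 
for nm,c,C in(('t',t,P),('s',s,Q)):
    m=(C[...,2]>.085)&(C[...,2]<.12)&(C[...,0]>.5)&(C[...,0]<.65)&(C[...,1]>-.33)&(C[...,1]<-.24)&(c['frame'].max(2)<70); v,u=np.nonzero(m); print(nm,m.sum(),C[m].mean(0).round(4),ray(c,(u.min()+u.max())/2,(v.min()+v.max())/2,.1))
```

```text
[[ 0.6323 -0.1153  0.05  ]
 [ 0.6429 -0.2091  0.05  ]
 [ 0.4612 -0.2308  0.05  ]
 [ 0.4502 -0.1366  0.05  ]] c [ 0.5466 -0.173   0.05  ]
yaw 6.729859903286963 6.572912536746742 0.18319783822648608 0.0946562680981677
clip [ 0.5049 -0.1502  0.054 ] [ 0.5036 -0.1469  0.074 ]
clip [ 0.5104 -0.206   0.054 ] [ 0.509  -0.2017  0.074 ]
tubeA 163 ((585.5516967773438, -170.13291931152344), (19.73125457763672, 116.66337585449219), 5.231696128845215) 0.08457181456526389
capA [ 0.58062749 -0.11958488  0.0784    ]
ball [ 0.55839137 -0.26555871  0.1       ]
t 86 [ 0.5579 -0.2634  0.109 ] [ 0.55909671 -0.26592361  0.1       ]
s 76 [ 0.5643 -0.2674  0.1065] [ 0.55926659 -0.26462093  0.1       ]
```

Mixer: centre (0.547,-0.173), yaw 6.65°. Bar A's middle is at (0.586,-0.168) and bar B's at (0.507,-0.178). The lever ball measures (0.559,-0.2655) against (0.5575,-0.266) predicted, so the model agrees. I start moving: turn, close, then go over bar A.

Request:
send_rows:
  rows:
    - {"roll": -6.67, "jaw": 1}
    - {"roll": -6.67, "jaw": 1}
    - {"roll": -6.67, "jaw": 1}
    - {"roll": -6.67, "jaw": 1}
    - {"roll": -6.67, "jaw": 1}
    - {"roll": -6.67, "jaw": 1}
    - {"roll": -6.67, "jaw": 1}
    - {"roll": -6.67, "jaw": 1}
    - {"roll": -6.67, "jaw": 1}
    - {"roll": -6.67, "jaw": 1}
    - {"roll": -6.67, "jaw": 1}
  force: 20

```text
invalid input at $.rows[0]: expected keys dx, dy, dz, roll, jaw
```

Request:
send_rows:
  rows:
    - {"dx": 22, "dy": 30}
    - {"dx": 22, "dy": 30}
    - {"dx": 22, "dy": 30}
    - {"dx": 22, "dy": 30}
    - {"dx": 22, "dy": 30}
    - {"dx": 22, "dy": 30}
    - {"dx": 22, "dy": 30}
    - {"dx": 22, "dy": 30}
    - {"dx": 22, "dy": 30}
    - {"dx": 22, "dy": 30}
    - {"dx": 22, "dy": 30}
    - {}

```text
invalid input at $.rows[0]: expected keys dx, dy, dz, roll, jaw
```

Request:
send_rows:
  rows:
    - {"dx": 0, "dy": 0, "dz": 0, "roll": -6.67, "jaw": 1}
    - {"dx": 0, "dy": 0, "dz": 0, "roll": -6.67, "jaw": 1}
    - {"dx": 0, "dy": 0, "dz": 0, "roll": -6.67, "jaw": 1}
    - {"dx": 0, "dy": 0, "dz": 0, "roll": -6.67, "jaw": 1}
    - {"dx": 0, "dy": 0, "dz": 0, "roll": -6.67, "jaw": 1}
    - {"dx": 0, "dy": 0, "dz": 0, "roll": -6.67, "jaw": 1}
    - {"dx": 0, "dy": 0, "dz": 0, "roll": -6.67, "jaw": 1}
    - {"dx": 0, "dy": 0, "dz": 0, "roll": -6.67, "jaw": 1}
    - {"dx": 0, "dy": 0, "dz": 0, "roll": -6.67, "jaw": 1}
    - {"dx": 0, "dy": 0, "dz": 0, "roll": -6.67, "jaw": 1}
    - {"dx": 0, "dy": 0, "dz": 0, "roll": -6.67, "jaw": 1}
  force: 20

```text
time_s: 1.17
ee_pos: [0.2176, -0.5051, 0.2053]
eef_rot: [-3.142, -0.0, 1.693]
force: [-0.4, -0.9, 0.5]
grip_width: 0.0237
grip_force: 0.0
```

Request:
send_rows:
  rows:
    - {"dx": 22, "dy": 30, "dz": 0, "roll": 0, "jaw": 1}
    - {"dx": 22, "dy": 30, "dz": 0, "roll": 0, "jaw": 1}
    - {"dx": 22, "dy": 30, "dz": 0, "roll": 0, "jaw": 1}
    - {"dx": 22, "dy": 30, "dz": 0, "roll": 0, "jaw": 1}
    - {"dx": 22, "dy": 30, "dz": 0, "roll": 0, "jaw": 1}
    - {"dx": 22, "dy": 30, "dz": 0, "roll": 0, "jaw": 1}
    - {"dx": 22, "dy": 30, "dz": 0, "roll": 0, "jaw": 1}
    - {"dx": 22, "dy": 30, "dz": 0, "roll": 0, "jaw": 1}
    - {"dx": 22, "dy": 30, "dz": 0, "roll": 0, "jaw": 1}
    - {"dx": 22, "dy": 30, "dz": 0, "roll": 0, "jaw": 1}
    - {"dx": 22, "dy": 30, "dz": 0, "roll": 0, "jaw": 1}
    - {"dx": 0, "dy": 0, "dz": 0, "roll": 0, "jaw": 1}

```text
time_s: 2.17
ee_pos: [0.5204, -0.2223, 0.2051]
eef_rot: [3.141, -0.001, 1.692]
force: [-0.1, 1.3, 0.6]
grip_width: 0.0005
grip_force: 0.0
```

Request:
send_rows:
  rows:
    - {"dx": 15.3, "dy": 24, "dz": 0, "roll": 0, "jaw": 1}
    - {"dx": 15.3, "dy": 24, "dz": 0, "roll": 0, "jaw": 1}
    - {"dx": 15.3, "dy": 24, "dz": 0, "roll": 0, "jaw": 1}
    - {"dx": 0, "dy": 0, "dz": 25, "roll": 0, "jaw": 1}
    - {"dx": 0, "dy": 0, "dz": 25, "roll": 0, "jaw": 1}
    - {"dx": 0, "dy": 0, "dz": 0, "roll": 0, "jaw": 1}

```text
time_s: 2.67
ee_pos: [0.5816, -0.1715, 0.1505]
eef_rot: [-3.135, -0.003, 1.688]
force: [0.0, -0.5, -1.2]
grip_width: 0.0005
grip_force: 0.0
```

Run:
```python
from h import *
o=get_obs(); print(o['ee_pos'],o['eef_rot'])
w=look('wrist'); print((-w['R'].T@w['t']).round(3))
e=o['ee_pos']; f=w['frame'].copy()
for p,q in zip(proj(w,[[e[0],e[1],.0864],[.586,-.1684,.0784],[.507,-.1778,.054]]),((255,0,0),(0,255,0),(0,0,255))):
    cv2.circle(f,tuple(int(x) for x in p),3,q,1); print(p)
save('w1.png',f,1.5)
```

```text
[ 0.58163648 -0.1715489   0.15054163] [-3.13495768 -0.00324303  1.68800638]
[ 0.574 -0.093  0.331]
[260.25255911 202.90627819]
[266.24565854 196.67788955]
[174.0610232  188.40011676]
```

View pics/w1.png

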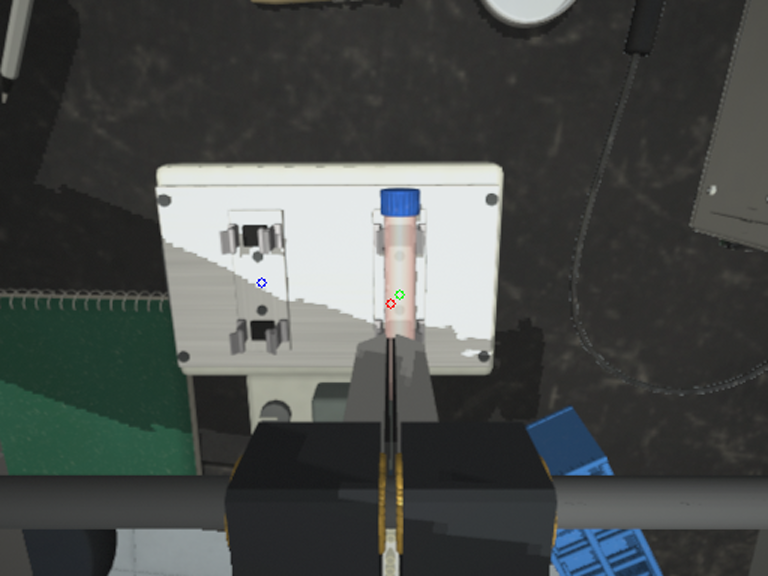

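The wrist view shows the loose tube at (400,265), with bar A's middle (green, 399,294) on its axis between the clips. The model point for bar B (blue, 262,283) lies midway between its two clips at (257,238) and (262,333).

Request:
send_rows:
  rows:
    - {"dx": 2.6, "dy": 4.7, "dz": 20, "roll": 0, "jaw": 1}
    - {"dx": 0, "dy": 0, "dz": 20, "roll": 0, "jaw": 1}
    - {"dx": 0, "dy": 0, "dz": 10, "roll": 0, "jaw": 1}
    - {"dx": 0, "dy": 0, "dz": 0, "roll": 0, "jaw": 1}

```text
time_s: 3.05
ee_pos: [0.5871, -0.1695, 0.1046]
eef_rot: [-3.14, -0.001, 1.687]
force: [-0.5, -0.1, -0.1]
grip_width: 0.0007
grip_force: 0.0
```

Request:
send_rows:
  rows:
    - {"dx": 1, "dy": -1, "dz": 8, "roll": 0, "jaw": 1}
    - {"dx": 0, "dy": 0, "dz": 8, "roll": 0, "jaw": 1}
    - {"dx": 0, "dy": 0, "dz": 3, "roll": 0, "jaw": 1}
    - {"dx": 0, "dy": 0, "dz": 3, "roll": 0, "jaw": 1}
    - {"dx": 0, "dy": 0, "dz": 0, "roll": 0, "jaw": 1}

```text
time_s: 3.47
ee_pos: [0.587, -0.1687, 0.0841]
eef_rot: [3.14, 0.001, 1.687]
force: [-0.3, -0.2, 1.6]
grip_width: 0.0003
grip_force: 1.0
```

Request:
send_rows:
  rows:
    - {"dx": 0, "dy": 0, "dz": 3, "roll": 0, "jaw": 1}
    - {"dx": 0, "dy": 0, "dz": 3, "roll": 0, "jaw": 1}
    - {"dx": 0, "dy": 0, "dz": 2, "roll": 0, "jaw": 1}
    - {"dx": 0, "dy": 0, "dz": 0, "roll": 0, "jaw": 1}
    - {"dx": 0, "dy": 0, "dz": 0, "roll": 0, "jaw": 1}

```text
time_s: 3.88
ee_pos: [0.5866, -0.1684, 0.0753]
eef_rot: [-3.141, -0.0, 1.687]
force: [-0.3, 0.6, 1.0]
grip_width: 0.0004
grip_force: 0.0
```

Request:
send_rows:
  rows:
    - {"dx": 0, "dy": 0, "dz": 1, "roll": 0, "jaw": 1}
    - {"dx": 0, "dy": 0, "dz": 1, "roll": 0, "jaw": 1}
    - {"dx": 0, "dy": 0, "dz": 0, "roll": 0, "jaw": 1}

```text
time_s: 4.13
ee_pos: [0.5873, -0.1684, 0.0743]
eef_rot: [3.14, 0.001, 1.687]
force: [-0.1, 1.5, 6.9]
grip_width: 0.0008
grip_force: 2.8
```

The force rises at 74 mm, so tube A is home. Next I lift and go over tube B.

Request:
send_rows:
  rows:
    - {"dx": 0, "dy": 0, "dz": 0.7, "roll": 0, "jaw": 1}
    - {"dx": 0, "dy": 0, "dz": -35, "roll": 0, "jaw": 1}
    - {"dx": 0, "dy": 0, "dz": -40, "roll": 0, "jaw": 1}
    - {"dx": 0, "dy": 0, "dz": -40, "roll": 0, "jaw": 1}
    - {"dx": 34, "dy": -7, "dz": 0, "roll": 0, "jaw": 0.2}
    - {"dx": 34, "dy": -7, "dz": 0, "roll": 0, "jaw": 0}
    - {"dx": 34, "dy": -7, "dz": 0, "roll": 0, "jaw": -0.3}
    - {"dx": 34, "dy": -7, "dz": 0, "roll": 0, "jaw": -0.3}
    - {"dx": 34, "dy": -7, "dz": 0, "roll": 0, "jaw": -0.3}
    - {"dx": 34, "dy": -7, "dz": 0, "roll": 0, "jaw": -0.3}
    - {"dx": 34, "dy": -7, "dz": 0, "roll": 0, "jaw": -0.3}
    - {"dx": 34, "dy": -7, "dz": 0, "roll": 0, "jaw": -0.3}

```text
time_s: 5.13
ee_pos: [0.4986, 0.0967, 0.1879]
eef_rot: [3.141, -0.0, 1.687]
force: [0.6, 0.5, -0.7]
grip_width: 0.0503
grip_force: 0.0
```

Request:
send_rows:
  rows:
    - {"dx": 30, "dy": -7, "dz": 0, "roll": -4.9, "jaw": -0.3}
    - {"dx": 0, "dy": 0, "dz": 35, "roll": 0, "jaw": -0.3}
    - {"dx": 0, "dy": 0, "dz": 35, "roll": 0, "jaw": -0.3}
    - {"dx": 0, "dy": 0, "dz": 0, "roll": 0, "jaw": -0.3}
    - {"dx": 0, "dy": 0, "dz": 0, "roll": 0, "jaw": -0.3}

```text
time_s: 5.55
ee_pos: [0.4885, 0.1241, 0.1175]
eef_rot: [-3.139, -0.0, 1.773]
force: [0.2, 0.2, 0.7]
grip_width: 0.0614
grip_force: 0.0
```

Run:
```python
from h import *
o=get_obs(); print(o['time_s'],o['ee_pos'],o['eef_rot'])
w=look('wrist'); hsv=cv2.cvtColor(w['frame'],cv2.COLOR_RGB2HSV)
e=o['ee_pos']; f=w['frame'].copy()
yb=((hsv[...,1]>70)&(hsv[...,2]>80)).astype(np.uint8)
n,l,st,ce=cv2.connectedComponentsWithStats(yb)
for i in range(1,n):
    if st[i,4]>400:
        v,u=np.nonzero(l==i); W=np.array([ray(w,a,b,.009)[:2]*1000 for a,b in zip(u,v)],np.float32); print(st[i],cv2.minAreaRect(W))
t=look('top'); P=cloud(t); h=cv2.cvtColor(t['frame'],cv2.COLOR_RGB2HSV); B=np.zeros((384,512),bool); B[160:190,308:372]=1
m=B&(P[...,2]>.055)&(P[...,2]<.1)&(h[...,1]>25); print('tubeA z',np.percentile(P[m][:,2],[20,50,80]),m.sum())
for p,q in zip(proj(w,[[e[0],e[1],.009],[.4871,.1366,.009]]),((255,0,0),(0,255,0))): cv2.circle(f,tuple(int(x) for x in p),3,q,1)
save('w2.png',np.hstack([f,t['frame'][100:260,260:420].repeat(2,0).repeat(2,1)[:384].copy() if 0 else f[:, :1]]),1.5)
```

```text
5.55 [0.48846833 0.124101   0.11749057] [-3.13892622e+00 -6.81539885e-05  1.77284563e+00]
[ 110    0   36   62 1524] ((359.7672424316406, 229.169189453125), (23.991241455078125, 44.39624786376953), 11.549324035644531)
[  18   79  134  125 7767] ((331.21173095703125, 131.0014190673828), (114.2270278930664, 108.85850524902344), 0.2857821583747864)
[249 115  25 127 984] ((488.6867980957031, 129.859375), (20.39126205444336, 116.35733795166016), 12.205962181091309)
[252 132  12 110 500] ((485.4301452636719, 121.80723571777344), (6.551507949829102, 102.30367279052734), 14.861175537109375)
[114 302  27  68 704] ((383.8899841308594, -60.58875274658203), (85.38755798339844, 21.458375930786133), 86.65972137451172)
[380 302  27  68 815] ((656.9871826171875, -3.645549774169922), (21.487112045288086, 85.5369873046875), 27.311710357666016)
tubeA z [0.06951829 0.07335808 0.07527601] 123
```

View pics/w2.png

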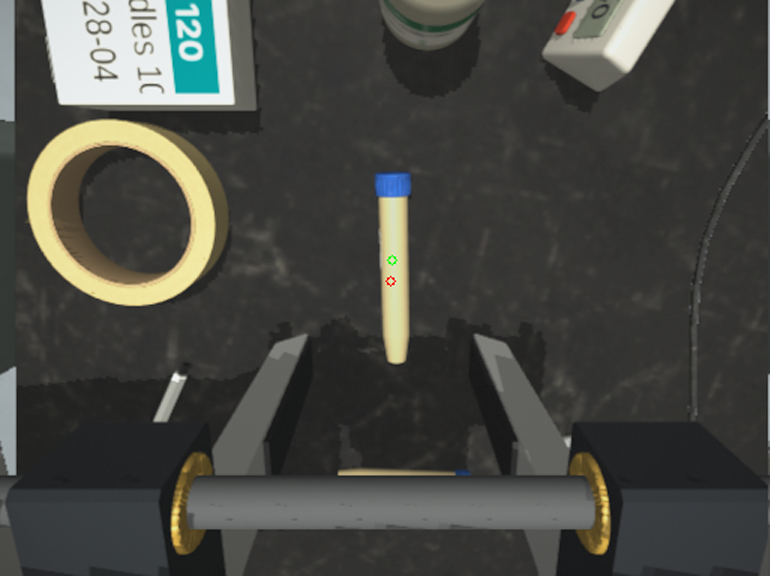

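The wrist view shows the larger tube at (395,265), upright in the image between the open fingers. My grasp point (green, 392,260) is on its body, about 12 mm ahead. In the top view tube A's surface is now at 73 mm, so it is home. Next I descend and grip.

Request:
send_rows:
  rows:
    - {"dx": 11.4, "dy": 1.3, "dz": 20, "roll": 0, "jaw": -0.3}
    - {"dx": 0, "dy": 0, "dz": 35, "roll": 0, "jaw": -0.3}
    - {"dx": 0, "dy": 0, "dz": 35, "roll": 0, "jaw": -0.3}
    - {"dx": 0, "dy": 0, "dz": 15, "roll": 0, "jaw": -0.3}
    - {"dx": 0, "dy": 0, "dz": 5, "roll": 0, "jaw": -0.3}
    - {"dx": 0, "dy": 0, "dz": 0, "roll": 0, "jaw": -0.3}

```text
time_s: 6.15
ee_pos: [0.4886, 0.1355, 0.0085]
eef_rot: [3.141, -0.0, 1.772]
force: [-0.0, -1.2, 0.8]
grip_width: 0.0612
grip_force: 0.0
```

Request:
send_rows:
  rows:
    - {"dx": 0, "dy": 0, "dz": 5, "roll": 0, "jaw": -0.3}
    - {"dx": 0, "dy": 0, "dz": 0, "roll": 0, "jaw": 0.3}
    - {"dx": 0, "dy": 0, "dz": 0, "roll": 0, "jaw": 1}
    - {"dx": 0, "dy": 0, "dz": 0, "roll": 0, "jaw": 1}
    - {"dx": 0, "dy": 0, "dz": 0, "roll": 0, "jaw": 1}
    - {"dx": 0, "dy": 0, "dz": 0, "roll": 0, "jaw": 1}
    - {"dx": 0, "dy": 0, "dz": 0, "roll": 0, "jaw": 1}
    - {"dx": 0, "dy": 0, "dz": 0, "roll": 0, "jaw": 1}
    - {"dx": 0, "dy": 0, "dz": 0, "roll": 0, "jaw": 1}
  force: 12

```text
time_s: 6.9
ee_pos: [0.488, 0.1357, 0.0028]
eef_rot: [3.141, 0.0, 1.773]
force: [-1.0, 1.1, 1.2]
grip_width: 0.0159
grip_force: 12.0
```

Request:
send_rows:
  rows:
    - {"dx": 0, "dy": 0, "dz": -30, "roll": 0, "jaw": 1}
    - {"dx": 0, "dy": 0, "dz": -40, "roll": 0, "jaw": 1}
    - {"dx": 0, "dy": 0, "dz": -40, "roll": 0, "jaw": 1}
    - {"dx": 0, "dy": 0, "dz": -40, "roll": 0, "jaw": 1}
    - {"dx": -35, "dy": -5, "dz": 0, "roll": 0, "jaw": 1}
    - {"dx": -35, "dy": -5, "dz": 0, "roll": 0, "jaw": 1}
    - {"dx": -35, "dy": -5, "dz": 0, "roll": 0, "jaw": 1}
    - {"dx": -35, "dy": -5, "dz": 0, "roll": 0, "jaw": 1}
    - {"dx": -35, "dy": -5, "dz": 0, "roll": 0, "jaw": 1}
    - {"dx": -35, "dy": -5, "dz": 0, "roll": 0, "jaw": 1}
    - {"dx": -35, "dy": -5, "dz": 0, "roll": 0, "jaw": 1}
    - {"dx": -35, "dy": -5, "dz": 0, "roll": 0, "jaw": 1}

```text
time_s: 7.9
ee_pos: [0.5047, -0.1485, 0.1528]
eef_rot: [3.142, -0.0, 1.773]
force: [0.1, -0.4, -0.4]
grip_width: 0.0158
grip_force: 12.0
```

Request:
send_rows:
  rows:
    - {"dx": -31, "dy": -4.4, "dz": 0, "roll": 0, "jaw": 1}
    - {"dx": 0, "dy": 0, "dz": 0, "roll": 4.95, "jaw": 1}
    - {"dx": 0, "dy": 0, "dz": 20, "roll": 0, "jaw": 1}
    - {"dx": 0, "dy": 0, "dz": 0, "roll": 0, "jaw": 1}
    - {"dx": 0, "dy": 0, "dz": 0, "roll": 0, "jaw": 1}

```text
time_s: 8.32
ee_pos: [0.5064, -0.1777, 0.1322]
eef_rot: [-3.14, -0.001, 1.687]
force: [-0.7, 0.2, 0.3]
grip_width: 0.0159
grip_force: 12.0
```

Run:
```python
from h import *
o=get_obs(); print(o['time_s'],o['ee_pos'],o['eef_rot'],o['grip_width'])
w=look('wrist'); f=w['frame'].copy(); e=o['ee_pos']
for p,q in zip(proj(w,[[e[0],e[1],e[2]+.006],[.507,-.1778,.054],[.507-.0032,-.1778+.0278,.072]]),((255,0,0),(0,0,255),(0,255,0))): cv2.circle(f,tuple(int(x) for x in p),3,q,1)
save('w3.png',f,1.5)
```

```text
8.3167 [ 0.50637412 -0.17771055  0.13221059] [-3.13976072e+00 -1.03507348e-03  1.68709816e+00] 0.015938789619887418
```

View pics/w3.png

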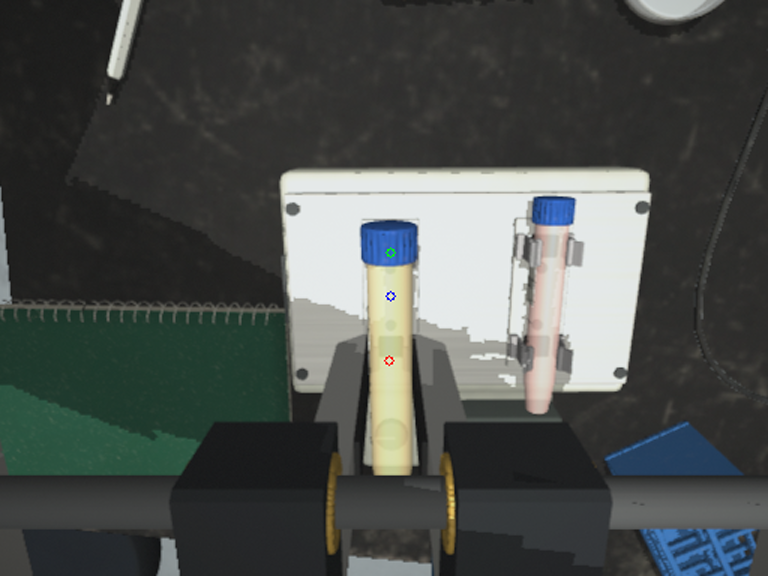

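The wrist view shows tube A clipped at (547,300). Tube B is in the fingers at (390,350), over bar B and parallel to it, its cap towards mixer +y. I lower it onto the noses.

Request:
send_rows:
  rows:
    - {"dx": 0, "dy": 0.6, "dz": 30, "roll": 0, "jaw": 1}
    - {"dx": 0, "dy": 0, "dz": 20, "roll": 0, "jaw": 1}
    - {"dx": 0, "dy": 0, "dz": 6, "roll": 0, "jaw": 1}
    - {"dx": 0, "dy": 0, "dz": 0, "roll": 0, "jaw": 1}
    - {"dx": 0, "dy": 0, "dz": 2, "roll": 0, "jaw": 1}
    - {"dx": 0, "dy": 0, "dz": 1, "roll": 0, "jaw": 1}
    - {"dx": 0, "dy": 0, "dz": 0, "roll": 0, "jaw": 1}
    - {"dx": 0, "dy": 0, "dz": 0, "roll": 0, "jaw": 1}

```text
time_s: 9.03
ee_pos: [0.5079, -0.178, 0.0747]
eef_rot: [3.14, 0.001, 1.687]
force: [0.1, -0.4, 0.7]
grip_width: 0.0161
grip_force: 12.0
```

Request:
send_rows:
  rows:
    - {"dx": 0, "dy": -0.8, "dz": 1, "roll": 0, "jaw": 1}
    - {"dx": 0, "dy": 0, "dz": 1, "roll": 0, "jaw": 1}
    - {"dx": 0, "dy": 0, "dz": 0, "roll": 0, "jaw": 1}
    - {"dx": 0, "dy": 0, "dz": 0, "roll": 0, "jaw": 1}

```text
time_s: 9.37
ee_pos: [0.5066, -0.1781, 0.0722]
eef_rot: [3.142, 0.0, 1.686]
force: [-3.6, 0.7, 6.3]
grip_width: 0.0158
grip_force: 12.0
```

Contact is at the expected height. I let go and rise.

Request:
send_rows:
  rows:
    - {"dx": 0, "dy": 0, "dz": 0, "roll": 0, "jaw": 0.55}
    - {"dx": 0, "dy": 0, "dz": 0, "roll": 0, "jaw": 0.4}
    - {"dx": 0, "dy": 0, "dz": 0, "roll": 0, "jaw": 0.3}
    - {"dx": 0, "dy": 0, "dz": 0, "roll": 0, "jaw": 0.3}
    - {"dx": 0, "dy": 0, "dz": -15, "roll": 0, "jaw": 0.3}
    - {"dx": 0, "dy": 0, "dz": -30, "roll": 0, "jaw": 0.3}
    - {"dx": 0, "dy": 0, "dz": -30, "roll": 0, "jaw": 1}
    - {"dx": 0, "dy": 0, "dz": 0, "roll": 0, "jaw": 1}
    - {"dx": 0, "dy": 0, "dz": 0, "roll": 0, "jaw": 1}

```text
time_s: 10.12
ee_pos: [0.5073, -0.1782, 0.148]
eef_rot: [3.139, 0.001, 1.686]
force: [0.1, 0.6, -0.1]
grip_width: 0.0163
grip_force: 0.0
```

Run:
```python
from h import *
o=get_obs(); print(o['time_s'],o['ee_pos'],o['eef_rot'],o['grip_width'])
w=look('wrist'); f=w['frame'].copy(); e=o['ee_pos']
for p,q in zip(proj(w,[[e[0],e[1],.0864],[.507,-.1778,.0784],[.507-.0046,-.1778+.0397,.0864]]),((255,0,0),(0,0,255),(0,255,0))): cv2.circle(f,tuple(int(x) for x in p),3,q,1)
save('w4.png',f,1.5)
```

```text
10.1167 [ 0.50725798 -0.17818632  0.14796998] [3.13911438e+00 1.38474503e-03 1.68645929e+00] 0.01627746048974367
```

View pics/w4.png

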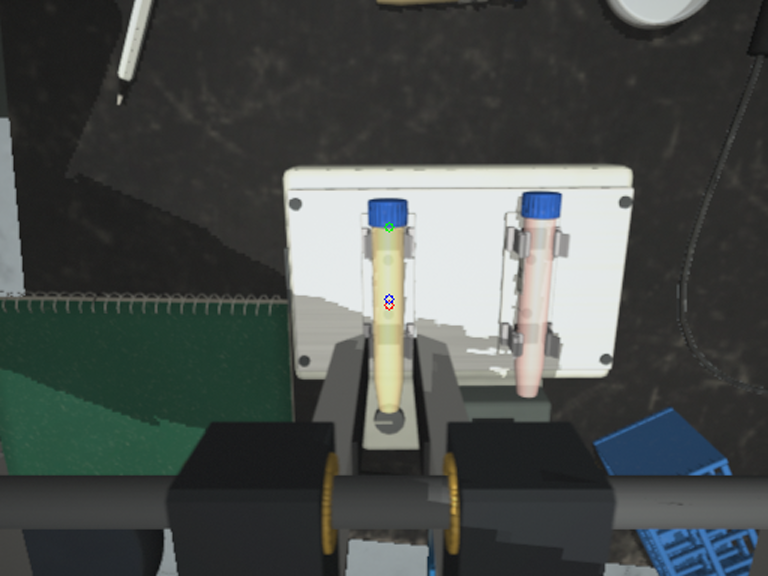

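Tube B lies on the clips of bar B. Its cap-body edge at (389,227) is right on the predicted mark, so it is centred to about 1 mm. I shut the fingers and push.

Request:
send_rows:
  rows:
    - {"dx": 0, "dy": 0, "dz": 0, "roll": 0, "jaw": 1}
    - {"dx": 0, "dy": 0, "dz": 0, "roll": 0, "jaw": 1}
    - {"dx": 0, "dy": 0, "dz": 0, "roll": 0, "jaw": 1}
    - {"dx": 0, "dy": 0, "dz": 25, "roll": 0, "jaw": 1}
    - {"dx": 0, "dy": 0, "dz": 20, "roll": 0, "jaw": 1}
    - {"dx": 0, "dy": 0, "dz": 8, "roll": 0, "jaw": 1}
    - {"dx": 0, "dy": 0, "dz": 5, "roll": 0, "jaw": 1}
    - {"dx": 0, "dy": 0, "dz": 3, "roll": 0, "jaw": 1}
    - {"dx": 0, "dy": 0, "dz": 3, "roll": 0, "jaw": 1}
    - {"dx": 0, "dy": 0, "dz": 3, "roll": 0, "jaw": 1}
    - {"dx": 0, "dy": 0, "dz": 3, "roll": 0, "jaw": 1}
    - {"dx": 0, "dy": 0, "dz": 0, "roll": 0, "jaw": 1}

```text
time_s: 11.17
ee_pos: [0.5068, -0.178, 0.0768]
eef_rot: [3.141, 0.0, 1.686]
force: [-1.0, 0.5, 0.6]
grip_width: 0.0005
grip_force: 0.0
```

Request:
send_rows:
  rows:
    - {"dx": 0, "dy": 0, "dz": 1.5, "roll": 0, "jaw": 1}
    - {"dx": 0, "dy": 0, "dz": 1, "roll": 0, "jaw": 1}
    - {"dx": 0, "dy": 0, "dz": 0, "roll": 0, "jaw": 1}
    - {"dx": 0, "dy": 0, "dz": 0, "roll": 0, "jaw": 1}

```text
time_s: 11.5
ee_pos: [0.5068, -0.178, 0.0744]
eef_rot: [3.141, 0.0, 1.687]
force: [0.1, -0.2, 1.4]
grip_width: 0.0002
grip_force: 0.7
```

Request:
send_rows:
  rows:
    - {"dx": 0, "dy": 0, "dz": 1, "roll": 0, "jaw": 1}
    - {"dx": 0, "dy": 0, "dz": 0.7, "roll": 0, "jaw": 1}
    - {"dx": 0, "dy": 0, "dz": 0, "roll": 0, "jaw": 1}
    - {"dx": 0, "dy": 0, "dz": 0, "roll": 0, "jaw": 1}

```text
time_s: 11.83
ee_pos: [0.5075, -0.178, 0.074]
eef_rot: [3.139, 0.001, 1.687]
force: [-2.2, 2.7, 14.9]
grip_width: 0.0001
grip_force: 7.2
```

Tube B resists at 74 mm with 15 N, so it is home. I lift, then go to the -x side of the lever ball.

Request:
send_rows:
  rows:
    - {"dx": 0, "dy": 0, "dz": -40, "roll": 0, "jaw": 1}
    - {"dx": 0, "dy": 0, "dz": -40, "roll": 0, "jaw": 1}
    - {"dx": -31, "dy": 0.5, "dz": 0, "roll": 0, "jaw": 1}
    - {"dx": -31, "dy": 0.5, "dz": 0, "roll": 0, "jaw": 1}
    - {"dx": -31, "dy": 0.5, "dz": 0, "roll": 0, "jaw": 1}
    - {"dx": 0, "dy": 0, "dz": 0, "roll": 0, "jaw": 1}
    - {"dx": 0, "dy": 0, "dz": 0, "roll": 0, "jaw": 1}

```text
time_s: 12.42
ee_pos: [0.5185, -0.2711, 0.1519]
eef_rot: [-3.141, -0.001, 1.685]
force: [-1.0, -0.4, 0.0]
grip_width: 0.0002
grip_force: 0.0
```

Run:
```python
from h import *
o=get_obs(); print(o['time_s'],o['ee_pos'])
w=look('wrist'); P=cloud(w); 
c=np.array([.5466,-.173]); a=np.radians(6.65); M=np.array([[np.cos(a),np.sin(a)],[-np.sin(a),np.cos(a)]])
q=(P[...,:2]-c)@M.T*1000
for x in(-40,40):
    for y in(-10,0,15,25): 
        m=(abs(q[...,0]-x)<12)&(abs(q[...,1]-y)<3)&(P[...,2]>.058)&(P[...,2]<.1); print(x,y,m.sum(),np.percentile(P[m][:,2],95).round(4) if m.sum() else None)
s=look('side'); Q=cloud(s); d=(Q[...,2]>.085)&(Q[...,2]<.125)&(s['frame'].max(2)<70); qs=(Q[...,:2]-c)@M.T*1000
d&=(abs(qs[...,1]+94)<16)&(abs(qs[...,0]-10)<50); print(d.sum(),qs[d].mean(0),Q[d][:,2].mean())
save('s5.png',s['frame'][180:300,140:280],5)
```

```text
12.4167 [ 0.51851326 -0.27109066  0.15194813]
-40 -10 192 0.0759
-40 0 196 0.0757
-40 15 207 0.0759
-40 25 328 0.0789
40 -10 199 0.0761
40 0 201 0.0758
40 15 221 0.0759
40 25 376 0.0788
78 [  6.54037287 -95.37313964] 0.10637467692392794
```

View pics/s5.png

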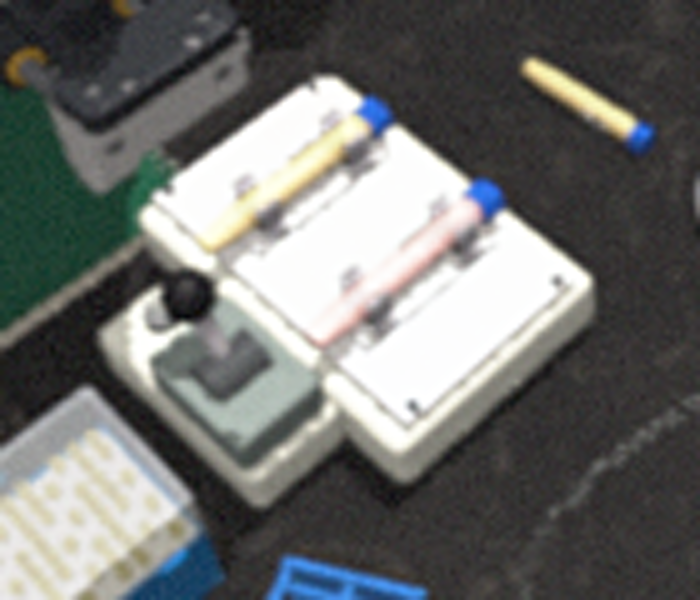

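The side crop shows both tubes clipped at equal height (yellow (290,185), pink (410,260); both read 76 mm at the top). The black ball at (188,295) is still on its start side. I descend beside it and push.

Request:
send_rows:
  rows:
    - {"dx": 0, "dy": 0, "dz": 30, "roll": 0, "jaw": 1}
    - {"dx": 0, "dy": 0, "dz": 25, "roll": 0, "jaw": 1}
    - {"dx": 0, "dy": 0, "dz": 7, "roll": 0, "jaw": 1}
    - {"dx": 0, "dy": 8, "dz": 0, "roll": 0, "jaw": 1}
    - {"dx": 0, "dy": 8, "dz": 0, "roll": 0, "jaw": 1}
    - {"dx": 0, "dy": 8, "dz": 0, "roll": 0, "jaw": 1}
    - {"dx": 0, "dy": 8, "dz": 0, "roll": 0, "jaw": 1}
    - {"dx": 0, "dy": 8, "dz": 0, "roll": 0, "jaw": 1}
    - {"dx": 0, "dy": 8, "dz": 0, "roll": 0, "jaw": 1}
    - {"dx": 0, "dy": 5, "dz": 0, "roll": 0, "jaw": 1}
    - {"dx": 0, "dy": 0, "dz": 0, "roll": 0, "jaw": 1}

```text
time_s: 13.43
ee_pos: [0.5726, -0.2637, 0.0904]
eef_rot: [3.141, 0.0, 1.687]
force: [-0.4, -0.4, -0.4]
grip_width: 0.0004
grip_force: 0.0
```

Request:
send_rows:
  rows:
    - {"dx": 0, "dy": 2, "dz": 0, "roll": 0, "jaw": 1}
    - {"dx": 0, "dy": 2, "dz": 0, "roll": 0, "jaw": 1}
    - {"dx": 0, "dy": 0, "dz": 0, "roll": 0, "jaw": 1}

```text
time_s: 13.68
ee_pos: [0.5755, -0.2635, 0.0903]
eef_rot: [-3.141, -0.0, 1.686]
force: [0.2, 0.3, -1.1]
grip_width: 0.0007
grip_force: 0.3
```

Request:
send_rows:
  rows:
    - {"dx": 0, "dy": 2, "dz": 0, "roll": 0, "jaw": 1}
    - {"dx": 0, "dy": 1.5, "dz": 0, "roll": 0, "jaw": 1}
    - {"dx": 0, "dy": 0, "dz": 0, "roll": 0, "jaw": 1}
    - {"dx": 0, "dy": 0, "dz": 0, "roll": 0, "jaw": 1}

```text
time_s: 14.02
ee_pos: [0.5763, -0.2635, 0.0902]
eef_rot: [-3.135, -0.002, 1.686]
force: [-20.5, -0.2, 6.5]
grip_width: 0.0004
grip_force: 10.4
```

Run:
```python
from h import *
c=np.array([.5466,-.173]); a=np.radians(6.65); M=np.array([[np.cos(a),np.sin(a)],[-np.sin(a),np.cos(a)]])
print((get_obs()['ee_pos'][:2]-c)@M.T*1000)
s=look('side'); Q=cloud(s); qs=(Q[...,:2]-c)@M.T*1000
d=(Q[...,2]>.085)&(Q[...,2]<.125)&(s['frame'].max(2)<70)&(abs(qs[...,1]+94)<18)&(abs(qs[...,0]-30)<50); print(d.sum(),np.median(qs[d],0))
save('s6.png',s['frame'][180:300,140:280],5)
```

```text
[ 19.04346484 -93.35721757]
34 [ 54.44196967 -96.51198656]
```

View pics/s6.png

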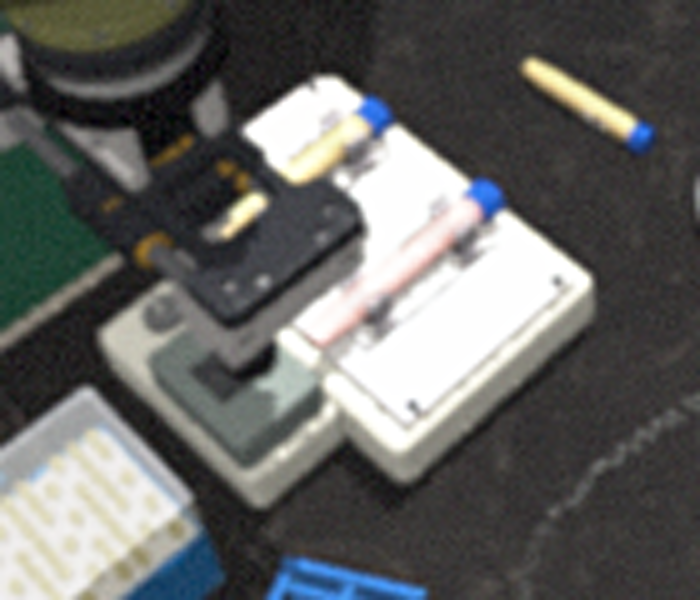

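The force jumped to 20 N at the expected end position, so the lever is on its stop. The crop shows the ball under the fingers near (260,360). I back off, rise and check.

Request:
send_rows:
  rows:
    - {"dx": 0, "dy": -10, "dz": 0, "roll": 0, "jaw": 1}
    - {"dx": 0, "dy": -15, "dz": 0, "roll": 0, "jaw": 1}
    - {"dx": 0, "dy": 0, "dz": -35, "roll": 0, "jaw": 1}
    - {"dx": 0, "dy": 0, "dz": -40, "roll": 0, "jaw": 1}
    - {"dx": 0, "dy": -40, "dz": -10, "roll": 0, "jaw": 1}
    - {"dx": 0, "dy": -40, "dz": 0, "roll": 0, "jaw": 1}
    - {"dx": 0, "dy": -40, "dz": 0, "roll": 0, "jaw": 1}
    - {"dx": 0, "dy": 0, "dz": 0, "roll": 0, "jaw": 1}
    - {"dx": 0, "dy": 0, "dz": 0, "roll": 0, "jaw": 1}

```text
time_s: 14.82
ee_pos: [0.434, -0.2804, 0.1764]
eef_rot: [3.14, 0.001, 1.684]
force: [0.2, -0.3, 0.2]
grip_width: 0.0004
grip_force: 0.0
```

Run:
```python
from h import *
s=look('side'); t=look('top')
c=np.array([.5466,-.173]); a=np.radians(6.65); M=np.array([[np.cos(a),np.sin(a)],[-np.sin(a),np.cos(a)]])
for w in(s,t):
    Q=cloud(w); qs=(Q[...,:2]-c)@M.T*1000
    d=(Q[...,2]>.085)&(Q[...,2]<.125)&(w['frame'].max(2)<70)&(abs(qs[...,1]+94)<18)&(abs(qs[...,0]-30)<50); v,u=np.nonzero(d)
    print(d.sum(),(ray(w,(u.min()+u.max())/2,(v.min()+v.max())/2,.1)[:2]-c)@M.T*1000)
    for x in(-40,40): m=(abs(qs[...,0]-x)<12)&(abs(qs[...,1])<15)&(Q[...,2]>.058)&(Q[...,2]<.1); print(x,m.sum(),np.percentile(Q[m][:,2],[50,95]).round(4))
save('s7.png',s['frame'][180:300,140:280],5)
```

```text
85 [ 44.4920295  -93.69002809]
-40 83 [0.0712 0.074 ]
40 85 [0.0713 0.0742]
105 [ 44.17365164 -93.88055105]
-40 113 [0.0733 0.0767]
40 110 [0.0736 0.077 ]
```

View pics/s7.png

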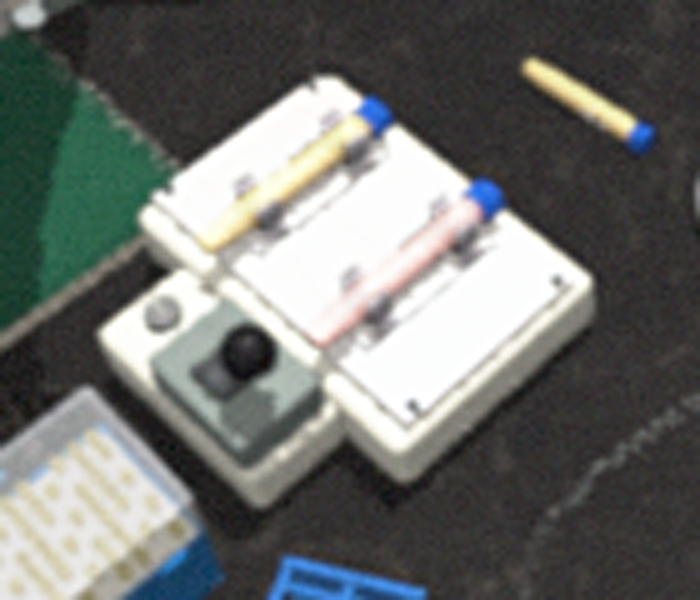

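The crop shows the ball swung over at (248,352), measured at mixer x = 44 mm against 43.6 at the stop. Both tubes are home at about 74 mm, and the arm is clear of everything.

```bash
python3 -c "
from station import *
print(hand_in())"
```

```text
the job is handed in; nothing more can be done
None
```

Job handed in after about 15 s of robot time: both tubes are snapped home, the start lever was pushed over last to its far stop, and the bottle was left alone; the judge gave no verdict.

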